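Clear the parts washer's lid and hold it open at the mark

ROBOT

A 6-joint arm with a two-finger parallel gripper is mounted at the origin on the work surface. World frame = base frame: x ahead of the robot, y to its left, z up, the work surface at z = 0. Lengths are in m, angles in rad, forces in N, time in s.
With the tool pointing down it reaches from about 0.425 to 0.95 m from the base axis. Payload 3.5 kg.
Tool frame: the origin (TCP) lies midway between the tips of the shut fingers; the grasp point (between the pads) lies 19 mm behind it; x points along the fingers, z is the direction in which the jaws open and shut, and the axes are right-handed (so a half turn about x gives the same grasp; the last joint's range is limited). The gripper opens to 85 mm and grips with 20 to 120 N. Pads are 22 mm wide; open, the fingers measure 114 mm over their backs; the gripper's body (76 mm by 85 mm) begins 54 mm behind the grasp point. The pads swing forward as they close: fully open they stand 13 mm farther back than shut.
Start: joints at [-1.431, 0.286, 1.577, -0, 1.279, -0.15], TCP at [0.193, -0.647, 0.231] pointing down, gripper open.
Joint ranges: [-2.77, 2.77], [-0.9, 2.22], [0.21, 2.48], [-1.53, 4.67], [0.24, 2.81], [-2.84, 2.84]. Speed limits (rad/s): [2.79, 2.79, 3.14, 3.14, 3.14, 3.14].

INTERFACE

Orientations are given as a unit quaternion [x, y, z, w].
In Python, from plant import readout, eyes, ctrl gives the robot as it stands.
- The arm moves only by the tool move_arm, never from a script. Its argument "commands" is a list of rows, each a list of 7 numbers: the turn, a rotation vector about the world's x, y, z in rad, then the shift along the world's x, y, z in mm, then the closure in counts, from 0 (fully open) to 255 (shut). A call has 1 to 12 rows; each row is the pose to reach, as a shift and turn from the pose measured when the call began; what a row does not reach only later rows make up. A row lasts 1/10 s, in which the tool goes at most 50 mm and 8.59 degrees, less where a joint would pass 70% of its speed; a pose out of reach is approached as far as the arm can. A call with a gripper value outside its range is refused whole. The fingers move at their own pace and stop on an object; "newtons" is the grip in N (left out, the last holds). Time passes only in rows, so rows that repeat a pose let the fingers close. It gives the time, the measured TCP pose, the force and the opening at its end, in the units of the state.
- readout.get_state(): the state, without advancing time (a new reading comes with each control period).
- eyes.read_camera(name): name is "scene" or "top"; returns a dict with "color" (420x560x3 uint8, red, green, blue), "depth" (420x560 float32, m along the optical axis (not along the pixel's ray), 0 where there is no reading), "K" (3x3 intrinsics, pixels), "eye" and "attitude" of the camera in the world. Camera axes: x right, y down, z forward; pixel columns grow to the right and rows downward; lengths in m; the calibration is good to about 2 mm. A picture is of the moment at which its call begins.
- ctrl.sign_off(): hands the job in, once; it reports no verdict.
The state is a dict: "time": time; "qpos": joint angles; "dq": joint speeds; "joint_efforts": joint torques, N m; "eef_pos": TCP position; "tcp_rot": TCP orientation; "contact_force": force on the tool from outside, world axes, zero at the start; "wrist_torque": the same for the moment, N m; "opening": opening from 0.0 (shut) to 1.0 (fully open).
Only numpy, scipy, OpenCV 4.12 (cv2) and the standard library are available. Lean on these libraries where they do the work, as an engineer would, in place of code of your own. Each camera call takes 0.05 s, during which the arm holds its last target.

TASK

I want to reach into the parts washer, so clear its sprung lid first: lift the steel sleeve up and off the drip peg on the lid and stand it upright in the open, undivided parts tray, setting it down rather than dropping it. Then raise the lid until its pointer is level with the middle of the setting tab on the arc, and finish while still holding it steady there. Leave the tab as it is set and do not disturb the other things on the bench.

Things in the scene. Friction and masses are not known exactly. Their poses are not given: they have to be found in the camera images.
- sleeve: the plain steel sleeve to be moved: a short thick-walled tube, 54 mm outer diameter, 36 mm bore, 36 mm high, about 0.25 to 0.45 kg. At the start it hangs over the drip peg on the washer's lid. Origin: centre of its underside; z along its bore, up at the start.
- washer: bench parts washer, fixed: an open grey tank 230 (x) by 220 (y) mm, 126 mm high, with a sprung steel lid. Origin: centre of its underside on the bench, z up; x points away from the robot, to the hinge side. The lid's handle is at its -x side. A steel arc with the setting tab stands beside its +y side, 153 mm from the middle, up to 255 mm above the bench.
- lid: steel lid, 222 (x) by 216 (y) by 8 mm, 0.3 to 0.6 kg. Origin: mid-hinge, mid-plate, at washer 110, 0, 130 mm. Shut, its axes match the washer's and the plate runs from the hinge to -x. It opens about its own +y, handle side up, to at most 1.2 rad. Spring and weight pull it shut (1 to 1.4 N m shut, 1.6 to 2.2 N m half open: 5 to 13 N of lift at the handle); let go, it falls shut.
- lid_handle (a point): middle of the lid's handle: a round bar 14 mm thick, 100 mm long, parallel to the hinge (lid's y), on two 10 mm stems 90 mm apart; bar centre 40 mm above the lid's upper face, 200 mm from the hinge (lid frame -200, 0, 44 mm). A grasp of the bar from above between the stems can stay vertical while the bar turns in the pads.
- peg_tip (a point): top of the drip peg on the lid (lid frame -80, 0, 66 mm; 196 mm above the bench when shut). The peg is a 12 mm post, 46 mm high, on a round collar of 44 mm diameter and 16 mm height; the sleeve rests on the collar with its underside 46 mm below the peg tip, and must rise that far to come off.
- pointer (a point): tip of the pointer: a 7 mm rod sticking out of the lid's +y side 140 mm from the hinge (lid frame -140, 138, 0 mm). It moves with the lid.
- tab_mark (a point): the marked angle: middle of the inner face of the setting tab, an aluminium block (28 mm radially, 26 mm wide, 16 mm along the arc) clamped on the steel arc of 140 mm radius about the hinge line. The lid is at the mark when the pointer tip is at this point. The tab is set between 0.42 and 0.78 rad above the shut lid, anew each time.
- tray: the parts tray, fixed: an open aluminium tray without dividers, 200 mm (x) by 160 mm (y), walls 4 mm thick and 30 mm high, floor about 4 mm thick. Origin: centre of its underside on the bench. It stands to the left or to the right of the washer.
- organiser: not the tray: a grey box of the same outline, 50 mm high, divided into six compartments of small hardware, fixed on the other side of the washer. Leave alone.
- spanner: bystander, leave where it is: steel spanner, 170 mm, lying in front of the washer. Origin: its underside.
- socket: bystander, leave where it is: upright steel socket, 28 mm diameter, 50 mm high. Origin: its underside.
- spray_can: bystander, leave where it is: spray can, 62 mm diameter, 160 mm high. Origin: its underside.
- oil_bottle: bystander, leave where it is: oil bottle, 68 mm diameter, 190 mm high. Origin: its underside.
- bolt_jar: bystander, leave where it is: glass jar, 68 mm diameter, 85 mm high. Origin: its underside.
- mug: bystander, leave where it is: white mug, 80 mm diameter, 90 mm high, handle at its +y. Origin: its underside.
- hammer: bystander, leave where it is: hammer, 280 mm, lying. Origin: its underside.
There are look-alikes about, which are no part of the job. What is shaped like the sleeve but black or purple is not meant.

How it is judged:
By the outcome, as a careful person would: the job done as asked, in the order asked, and still so for the second after the job is handed in, while the arm keeps its last pose, push and grip.
It also fails if it takes over 59 s, if anything falls off the work surface, if the arm or the gripper's body presses on something with over 40 N, if the wrist force passes 120 N, or if a joint passes its speed limit or range.

## Working session

There is one attempt and no reset: what is moved stays moved. The work goes in short steps, Python scripts to look and compute and a tool call to move; the robot and the scene stay as the last step left them, time stands still between calls to the robot, and variables do not carry over. Pictures are saved under pics/ and viewed, and the job is handed in when it is done.

Besides the shell and the picture viewer there is one more tool, called after "Emit:" as name(argument=value, ...) on one line, values as JSON. move_arm: Moves the arm, as the interface text tells. Its arguments: {"type":"object","properties":{"commands":{"type":"array"},"newtons":{"type":"number"}},"required":["commands"]}

```bash
ls; mkdir -p pics; cat > h.py <<'E'
import numpy as np, cv2, pickle
from scipy.spatial.transform import Rotation as R
from plant import readout, eyes, ctrl
def grab(name, tag):
    d=eyes.read_camera(name); pickle.dump(d,open(f'{tag}.pkl','wb'))
    cv2.imwrite(f'pics/{tag}.png',d['color'][:,:,::-1]); return d
def load(tag): return pickle.load(open(f'{tag}.pkl','rb'))
def Rm(a):
    a=np.array(a,float); return a if a.shape==(3,3) else R.from_quat(a).as_matrix()
def cloud(d):
    K=np.array(d['K']); h,w=d['depth'].shape; u,v=np.meshgrid(np.arange(w),np.arange(h)); z=d['depth']
    p=np.stack([(u-K[0,2])/K[0,0]*z,(v-K[1,2])/K[1,1]*z,z],-1)
    P=p@Rm(d['attitude']).T+np.array(d['eye']); P[z==0]=np.nan; return P
def proj(d,X):
    K=np.array(d['K']); p=(np.atleast_2d(X)-np.array(d['eye']))@Rm(d['attitude']); q=p@K.T; return q[:,:2]/q[:,2:]
E
python3 - <<'E'
from h import *
for n in('scene','top'):
    d=grab(n,n+'0'); print(n,d['K'],d['eye'],d['attitude'])
print(readout.get_state())
E
```

```text
pics
scene [[384.52659944   0.         275.03835614]
 [  0.         384.52659944 210.37889109]
 [  0.           0.           1.        ]] [1.12253152 0.4073719  1.10937438] [ 0.38234338  0.86607079 -0.29078829 -0.13848142]
top [[490.17729941   0.         290.56388909]
 [  0.         490.17729941 201.63319935]
 [  0.           0.           1.        ]] [ 0.32240143 -0.0583997   1.65653367] [-0.7033158   0.70650513 -0.06178768  0.04878187]
{'time': 0.1, 'qpos': array([-1.43102383e+00,  2.87113885e-01,  1.57805157e+00,  2.45039861e-06,
        1.27860235e+00, -1.49989568e-01]), 'dq': array([ 0.00142186, -0.00216978, -0.00408218, -0.00103479,  0.00014656,
        0.00026883]), 'joint_efforts': array([ 1.16499854e-03, -4.07294834e+01, -2.93700296e+01, -1.62704391e-04,
        3.38876700e-03, -3.77606320e-07]), 'eef_pos': array([ 0.19281457, -0.64624607,  0.2300496 ]), 'tcp_rot': array([ 0.42312128,  0.56748883, -0.422027  ,  0.566408  ]), 'contact_force': array([-0.52830933, -0.04623486, -0.05577468]), 'wrist_torque': array([-0.02949041,  0.03979188,  0.00370807]), 'opening': 0.9986000567873936}
```

View pics/scene0.png

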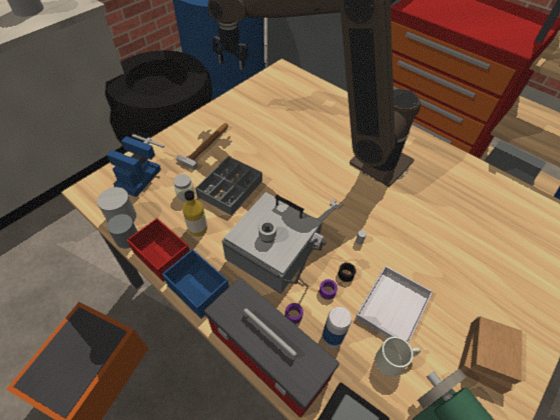

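View pics/top0.png

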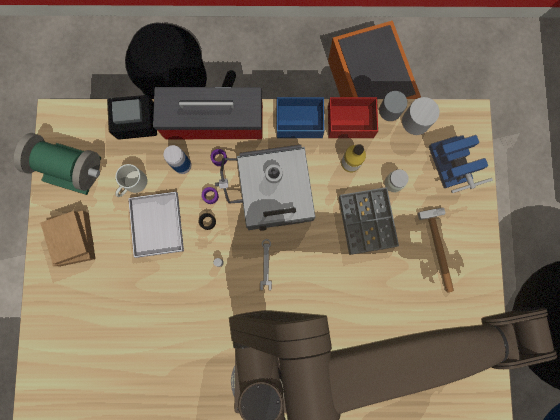

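The scene view shows the washer at (272,240) with the grey sleeve on its lid at (267,231), and the open tray at (394,305). In the top view the sleeve is at (273,173), the handle at (280,211), the arc and tab near (226,182), the tray at (157,224), the spanner at (266,268) and the socket at (218,262).

The sleeve candidates in the top view are steel on the lid (273,173), purple (219,156), purple (210,195) and black (207,219). The steel one fits, because it is plain steel and hangs on the peg. I'll confirm it in an enlarged crop.

```bash
python3 - <<'E'
from h import *
d=load('top0');e=load('scene0')
a=cv2.resize(d['color'][135:240,195:325],None,fx=3,fy=3,interpolation=cv2.INTER_CUBIC)
b=cv2.resize(e['color'][180:300,215:335],None,fx=3,fy=3,interpolation=cv2.INTER_CUBIC)
h=max(a.shape[0],b.shape[0]); z=np.zeros((h,a.shape[1]+b.shape[1],3),np.uint8)
z[:a.shape[0],:a.shape[1]]=a; z[:b.shape[0],a.shape[1]:]=b
cv2.imwrite('pics/crop0.png',z[:,:,::-1])
P=cloud(d);Q=cloud(e)
for n,C in(('top',P),('scene',Q)):
    s=C[...,2]; near=(abs(C[...,0]-0.6)<.3)&(abs(C[...,1])<.25)
    m=near&(abs(s-0.134)<0.006)
    pts=C[m][:,:2].astype(np.float32)
    # restrict to main cluster
    lab=cv2.connectedComponentsWithStats(m.astype(np.uint8)); k=1+np.argmax(lab[2][1:,4]); mm=lab[1]==k
    r=cv2.minAreaRect(C[mm][:,:2].astype(np.float32)); print(n,'lid',mm.sum(),r,np.median(C[mm][:,2]))
    m=near&(abs(s-0.186)<0.006)
    lab=cv2.connectedComponentsWithStats(m.astype(np.uint8))
    for i in range(1,lab[0]):
        if lab[2][i,4]>8: print('  z186',lab[2][i],C[lab[1]==i].mean(0),np.nanmin(C[lab[1]==i],0),np.nanmax(C[lab[1]==i],0))
for x in [(273,173),(280,211),(157,224),(226,182),(222,182)]: print(x,P[x[1],x[0]])
m=(P[...,1]>.2)&(P[...,1]<.5)&(P[...,0]>.4)&(P[...,0]<.75)&(P[...,2]>.02)&(P[...,2]<.04)
lab=cv2.connectedComponentsWithStats(m.astype(np.uint8))
for i in range(1,lab[0]):
    if lab[2][i,4]>30: print('tray',lab[2][i],cv2.minAreaRect(P[lab[1]==i][:,:2].astype(np.float32)))
E
```

```text
top lid 4156 ((0.6172114610671997, -0.024365916848182678), (0.239070326089859, 0.2480282187461853), 7.996731281280518) 0.13383035982577052
  z186 [183 102  51   3 139] [0.86802681 0.17138082 0.18497641] [0.86211078 0.09256233 0.18017575] [0.87284715 0.24913655 0.19195962]
  z186 [265 164  18  18 126] [ 0.64509194 -0.03341731  0.18580187] [ 0.61859753 -0.06050926  0.18014672] [ 0.67189344 -0.00834218  0.19177176]
  z186 [225 194   3   4   9] [0.57390218 0.10905935 0.18900191] [0.5701938  0.10619767 0.18061806] [0.57773407 0.11220851 0.1917562 ]
  z186 [280 209   8   5  20] [ 0.52654114 -0.06543886  0.1828538 ] [ 0.52032508 -0.07530777  0.18072082] [ 0.53245304 -0.05405565  0.18662626]
  z186 [288 208   8   4  16] [ 0.53131666 -0.09221875  0.18285479] [ 0.52623937 -0.0996666   0.1800958 ] [ 0.53558347 -0.07835967  0.18716773]
  z186 [263 211   9   5  22] [ 0.51972384 -0.01491024  0.18191882] [ 0.51413453 -0.0267953   0.18018221] [ 0.52655155 -0.00254006  0.18387074]
  z186 [273 210   7   5  12] [ 0.52309456 -0.04065487  0.18222299] [ 0.51675931 -0.05101325  0.18037989] [ 0.52956831 -0.
[... 1065 characters left out ...]
0618257 0.11663917 0.23372327]
tray [121 168  12  19  43] ((0.6663262844085693, 0.46651551127433777), (0.02033790946006775, 0.06499774008989334), 72.11491394042969)
tray [136 172  10  19  40] ((0.6473742127418518, 0.41074639558792114), (0.015785882249474525, 0.06350499391555786), 73.28138732910156)
tray [138 192  45  65 184] ((0.5080236792564392, 0.35342127084732056), (0.20177632570266724, 0.14495854079723358), 6.80665922164917)
tray [128 194  31  63 163] ((0.5179092288017273, 0.43333131074905396), (0.08795540034770966, 0.21902334690093994), 71.05270385742188)
tray [198 214   7  13  40] ((0.5171477794647217, 0.2094234675168991), (0.016730591654777527, 0.04028851166367531), 88.48567199707031)
```

View pics/crop0.png

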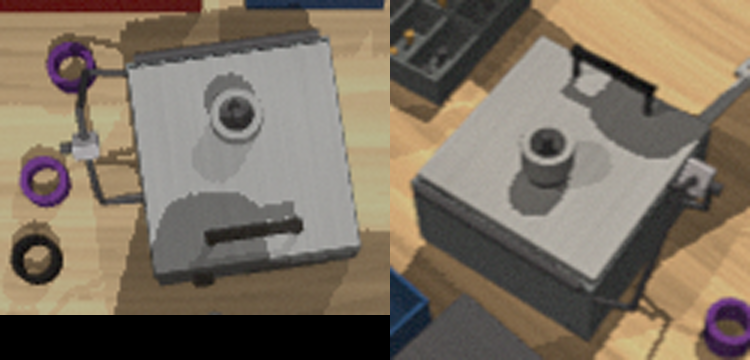

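The crop confirms it: the plain grey steel sleeve hangs on the peg at top (273,173). The rings beside the arc are purple or black. The tab is the light block on the arc at top (223,183). Next I'll refine the poses.

```bash
cat > fit.py <<'E'
from h import *
from scipy.optimize import least_squares
def circ(p):
    A=np.c_[2*p,np.ones(len(p))]; s=np.linalg.lstsq(A,(p**2).sum(1),rcond=None)[0]; return s[:2],np.sqrt(s[2]+s[0]**2+s[1]**2)
E
python3 - <<'E'
from fit import *
for n in('top0','scene0'):
    d=load(n);C=cloud(d)
    # table bias
    m=(abs(C[...,2])<.01)&(C[...,0]>.3)&(C[...,0]<.9)&(abs(C[...,1])<.5); print(n,'table z',np.median(C[m][:,2]))
    # sleeve rim
    m=(np.hypot(C[...,0]-.6455,C[...,1]+.031)<.035)&(C[...,2]>.178)
    p=C[m]; r=p[p[:,2]<.192]; print('rim',len(r),cv2.minEnclosingCircle(r[:,:2].astype(np.float32)),np.median(r[:,2]), 'peg',p[p[:,2]>.192].mean(0) if (p[:,2]>.192).any() else None)
    # handle bar
    m=(abs(C[...,0]-.526)<.03)&(abs(C[...,1]+.05)<.07)&(C[...,2]>.165)&(C[...,2]<.19)
    p=C[m]; c=p.mean(0); U,S,V=np.linalg.svd((p-c)[:,:2]); print('bar',len(p),c,np.median(p[:,2]),'dir',V[0],'ext',np.ptp(p[:,:2]@V[0]), 'mid',c[:2]+V[0]*((p[:,:2]-c[:2])@V[0]).max()/2+V[0]*((p[:,:2]-c[:2])@V[0]).min()/2)
    # tab region
    psi=.147; ex=np.array([np.cos(psi),np.sin(psi),0]); ey=np.array([-ex[1],ex[0],0])
    peg=np.array([.6455,-.031,0]); H=peg+.080*ex; H[2]=.130
    L=np.stack([(C-H)@ex,(C-H)@ey,C[...,2]-.130],-1)
    m=(L[...,1]>.12)&(L[...,1]<.18)&(L[...,0]<-.02)&(L[...,0]>-.19)&(L[...,2]>.03)&(L[...,2]<.2)
    col=d['color'][...,:].astype(int).sum(-1)
    for v,u in np.argwhere(m): print((u,v),np.round(L[v,u]*1000),col[v,u],end=';')
    print()
    # tray
    m=(C[...,1]>.25)&(C[...,1]<.5)&(C[...,0]>.38)&(C[...,0]<.66)&(C[...,2]>.023)&(C[...,2]<.036)
    lab=cv2.connectedComponentsWithStats(m.astype(np.uint8))
    q=cv2.dilate(m.astype(np.uint8),np.ones((3,3)))
    lab=cv2.connectedComponentsWithStats(q);k=[i for i in range(1,lab[0])]
    for i in k:
        mm=m&(lab[1]==i)
        if mm.sum()>40: print('tray',mm.sum(),cv2.minAreaRect(C[mm][:,:2].astype(np.float32)))
s=readout.get_state(); M=R.from_quat(s['tcp_rot']).as_matrix(); print(M)
E
```

```text
top0 table z 0.0008809303264754043
rim 142 ((0.6461051106452942, -0.03357170894742012), 0.028006354346871376) 0.18511679157018657 peg [ 0.64582079 -0.03561299  0.19602745]
bar 149 [ 0.52539695 -0.05141233  0.17946794] 0.17974564236254587 dir [ 0.13525162 -0.99081128] ext 0.09941363116728813 mid [ 0.52542318 -0.05160447]
(np.int64(222), np.int64(162)) [-23. 149.  48.] 121;(np.int64(223), np.int64(162)) [-23. 146.  46.] 118;(np.int64(221), np.int64(163)) [-26. 152.  51.] 111;(np.int64(222), np.int64(163)) [-28. 148.  57.] 126;(np.int64(223), np.int64(163)) [-27. 146.  51.] 112;(np.int64(221), np.int64(164)) [-33. 151.  65.] 108;(np.int64(222), np.int64(164)) [-34. 148.  69.] 127;(np.int64(223), np.int64(164)) [-34. 145.  65.] 136;(np.int64(221), np.int64(165)) [-38. 151.  74.] 117;(np.int64(222), np.int64(165)) [-40. 147.  77.] 128;(np.int64(223), np.int64(165)) [-40. 145.  75.] 142;(np.int64(221), np.int64(166)) [-45. 150.  87.] 131;(np.int64(222), np.int64(166)) [-45. 147.  87.] 110;(np.int64(223), np.int64(166)) [-43. 145.  77.] 186;(np.int64(221), np.int64(167)) [-51. 149.  98.] 14
[... 20622 characters left out ...]
2;(np.int64(301), np.int64(269)) [-24. 151.  43.] 138;(np.int64(302), np.int64(269)) [-24. 153.  45.] 145;(np.int64(300), np.int64(270)) [-21. 149.  39.] 129;(np.int64(302), np.int64(270)) [-24. 154.  40.] 217;(np.int64(301), np.int64(271)) [-21. 153.  38.] 145;(np.int64(302), np.int64(271)) [-21. 156.  41.] 315;
tray 369 ((0.5050340294837952, 0.36567842960357666), (0.20392778515815735, 0.16013136506080627), 7.684330940246582)
tray 53 ((0.6299159526824951, 0.44665083289146423), (0.06699660420417786, 0.023992981761693954), 85.31908416748047)
[[-3.00712724e-04  9.58312138e-01  2.85723215e-01]
 [ 2.15425848e-03  2.85723186e-01 -9.58309773e-01]
 [-9.99997634e-01  3.27345716e-04 -2.15037264e-03]]
```

Emit:
move_arm(commands=[[0,0,0.05,0,0,50,0],[0,0,0.15,10,10,100,0],[0,0,0.28,35,50,110,0],[0,0,0.41,62,90,110,0],[0,0,0.54,90,130,110,0],[0,0,0.67,118,170,110,0],[0,0,0.8,146,210,110,0],[0,0,0.93,174,250,110,0],[0,0,1.06,204,290,110,0],[0,0,1.19,234,330,110,0],[0,0,1.32,264,370,110,0],[0,0,1.42,295,400,110,0]], newtons=60)

```text
time: 1.3
eef_pos: [0.4885, -0.2437, 0.3399]
tcp_rot: [-0.051, 0.706, 0.051, 0.704]
contact_force: [0.7, -1.0, 0.1]
opening: 1.004
```

```bash
python3 - <<'E'
from h import *
s=readout.get_state(); M=R.from_quat(s['tcp_rot']).as_matrix()
print(s['time'],s['eef_pos'],M[:,0],M[:,2],np.arctan2(M[1,2],M[0,2]),s['qpos'],s['contact_force'])
print('to sleeve mm',(np.array([.6455,-.0322,.250])-s['eef_pos'])*1000)
E
```

```text
1.3 [ 0.4885143  -0.24367572  0.33985989] [-2.36985034e-03  3.88766814e-04 -9.99997116e-01] [ 0.98956696  0.14405549 -0.00228913] 0.14455881798964698 [-6.48070162e-01 -6.35607230e-02  1.76188775e+00 -1.12948347e-03
  1.44538975e+00 -7.92485686e-01] [ 0.67387802 -1.04104037  0.07868651]
to sleeve mm [156.98570316 211.47571581 -89.85988501]
```

Emit:
move_arm(commands=[[0,0,0,30,40,0,0],[0,0,0,60,80,0,0],[0,0,0,90,120,0,0],[0,0,0,120,160,-20,0],[0,0,0,145,195,-40,0],[0,0,0,157,211,-70,0],[0,0,0,157,211,-90,0],[0,0,0,157,211,-90,0]])

```text
time: 2.1
eef_pos: [0.6434, -0.0312, 0.2442]
tcp_rot: [-0.051, 0.709, 0.053, 0.701]
contact_force: [-0.2, 1.0, -0.4]
opening: 0.996
```

```bash
python3 - <<'E'
from h import *
d=grab('scene','s1'); t=grab('top','t1')
a=cv2.resize(d['color'][150:300,200:350],None,fx=2.6,fy=2.6); b=cv2.resize(t['color'][120:270,200:350],None,fx=2.6,fy=2.6)
cv2.imwrite('pics/crop1.png',np.hstack([a,b])[:,:,::-1])
s=readout.get_state();print(s['eef_pos'],s['opening'],s['time'])
E
```

```text
[ 0.64526875 -0.03276712  0.24955237] 1.0024374534106308 2.2
```

View pics/crop1.png

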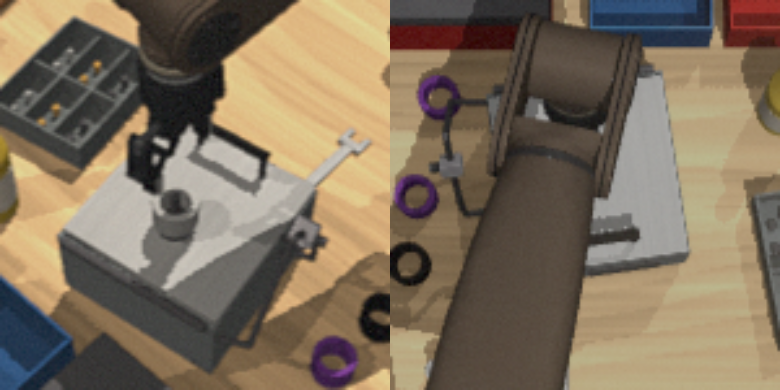

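The crop shows the open gripper above the sleeve (left crop about (180,195)), straddling it, with nothing in the way. I'll descend and grip.

Emit:
move_arm(commands=[[0,0,0,0,0,-25,0],[0,0,0,0,0,-50,0],[0,0,0,0,0,-75,0],[0,0,0,0,0,-90,0],[0,0,0,0,0,-98,0],[0,0,0,0,0,-98,0],[0,0,0,0,0,-98,255],[0,0,0,0,0,-98,255],[0,0,0,0,0,-98,255],[0,0,0,0,0,-98,255],[0,0,0,0,0,-98,255],[0,0,0,0,0,-98,255]], newtons=60)

```text
time: 3.4
eef_pos: [0.6464, -0.033, 0.1539]
tcp_rot: [-0.051, 0.705, 0.051, 0.705]
contact_force: [-1.4, 0.5, 5.6]
opening: 0.623
```

```bash
python3 - <<'E'
from h import *
d=grab('scene','s2')
a=cv2.resize(d['color'][170:290,210:330],None,fx=4,fy=4)
cv2.imwrite('pics/crop2.png',a[:,:,::-1])
s=readout.get_state();print(s['eef_pos'],s['opening'],s['time'],s['contact_force'],s['wrist_torque'])
E
```

```text
[ 0.64642245 -0.0329617   0.15388975] 0.6205769145306113 3.45 [-0.72283657 -0.56933266  6.50772344] [ 0.03212016  0.09161746 -0.01140744]
```

View pics/crop2.png

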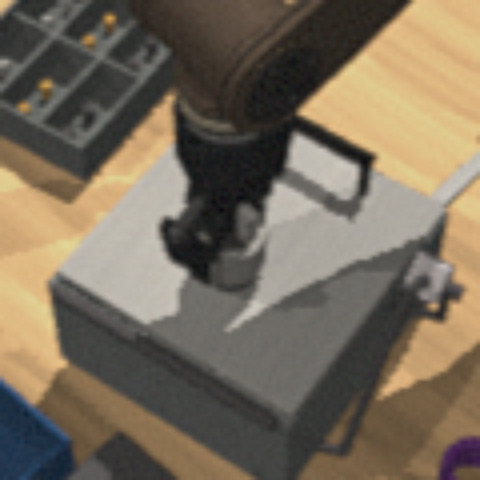

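The pads are closed on the sleeve (opening 0.62, about 53 mm). I'll lift it straight up.

Emit:
move_arm(commands=[[0,0,0,0,0,5,255],[0,0,0,0,0,12,255],[0,0,0,0,0,22,255],[0,0,0,0,0,35,255],[0,0,0,0,0,50,255],[0,0,0,0,0,70,255],[0,0,0,0,0,95,255],[0,0,0,0,0,125,255],[0,0,0,0,0,160,255],[0,0,0,0,0,190,255],[0,0,0,0,0,200,255],[0,0,0,0,0,200,255]])

```text
time: 4.65
eef_pos: [0.6471, -0.0331, 0.3571]
tcp_rot: [-0.052, 0.704, 0.051, 0.707]
contact_force: [-0.3, -0.5, -3.2]
opening: 0.622
```

```bash
python3 - <<'E'
from h import *
d=grab('scene','s3')
a=cv2.resize(d['color'][120:300,200:380],None,fx=3,fy=3)
cv2.imwrite('pics/crop3.png',a[:,:,::-1])
s=readout.get_state();M=R.from_quat(s['tcp_rot']).as_matrix();print(s['eef_pos'],s['opening'],s['time'],s['contact_force'],M[:,0],s['qpos'])
print('to tray mm',(np.array([.506,.364,.36])-s['eef_pos'])*1000)
P=cloud(d); m=(P[...,1]>.3)&(P[...,1]<.42)&(abs(P[...,0]-.506)<.06)&(P[...,2]<.015); print('floor',np.median(P[m][:,2]),m.sum())
E
```

```text
[ 0.64634856 -0.03292802  0.35416952] 0.6246067453487749 4.7 [ 0.40752572 -0.19477791 -4.8726391 ] [ 5.90970194e-04 -3.97209153e-04 -9.99999746e-01] [-2.07340669e-01  1.61102769e-01  1.50342825e+00 -2.68239735e-04
  1.47640156e+00 -3.51908139e-01]
to tray mm [-140.34855794  396.92802104    5.83047898]
floor 0.0035439637385040745 1428
```

View pics/crop3.png

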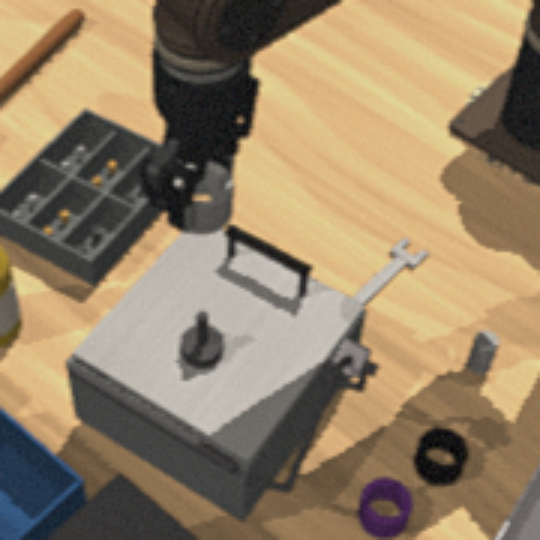

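The sleeve is off the peg and hangs in the gripper (crop (205,195)), and the bare peg and collar show at (202,345). I'll carry it to the tray, clear of the arc.

Emit:
move_arm(commands=[[0,0,0,-5,15,6,255],[0,0,0,-16,45,6,255],[0,0,0,-30,85,6,255],[0,0,0,-44,125,6,255],[0,0,0,-58,165,6,255],[0,0,0,-72,205,6,255],[0,0,0,-86,245,6,255],[0,0,0,-100,285,6,255],[0,0,0,-114,325,6,255],[0,0,0,-128,360,6,255],[0,0,0,-137,385,0,255],[0,0,0,-140,397,0,255]])

```text
time: 5.9
eef_pos: [0.5033, 0.3664, 0.351]
tcp_rot: [-0.053, 0.707, 0.052, 0.703]
contact_force: [-0.6, 0.1, -4.5]
opening: 0.625
```

Emit:
move_arm(commands=[[0,0,0,0,0,-30,255],[0,0,0,0,0,-70,255],[0,0,0,0,0,-110,255],[0,0,0,0,0,-150,255],[0,0,0,0,0,-190,255],[0,0,0,0,0,-230,255],[0,0,0,0,0,-265,255],[0,0,0,0,0,-285,255],[0,0,0,0,0,-295,255],[0,0,0,0,0,-300,255],[0,0,0,0,0,-300,255]])

```text
time: 7.0
eef_pos: [0.5035, 0.3664, 0.0511]
tcp_rot: [-0.053, 0.707, 0.052, 0.703]
contact_force: [-0.2, -1.0, -3.6]
opening: 0.621
```

```bash
python3 - <<'E'
from h import *
d=grab('scene','s4')
a=cv2.resize(d['color'][210:390,310:490],None,fx=3,fy=3)
cv2.imwrite('pics/crop4.png',a[:,:,::-1])
s=readout.get_state();M=R.from_quat(s['tcp_rot']).as_matrix();print(s['eef_pos'],s['opening'],s['time'],s['contact_force'],M[:,0],s['qpos'])
E
```

```text
[0.50409533 0.36674115 0.05202465] 0.6256128456320411 7.05 [ 0.31049191  0.42858275 -2.83563829] [-0.0036093  -0.00138797 -0.99999252] [4.66232201e-01 3.77330230e-01 1.81656324e+00 4.69887361e-04
 9.51547247e-01 3.18012470e-01]
```

View pics/crop4.png

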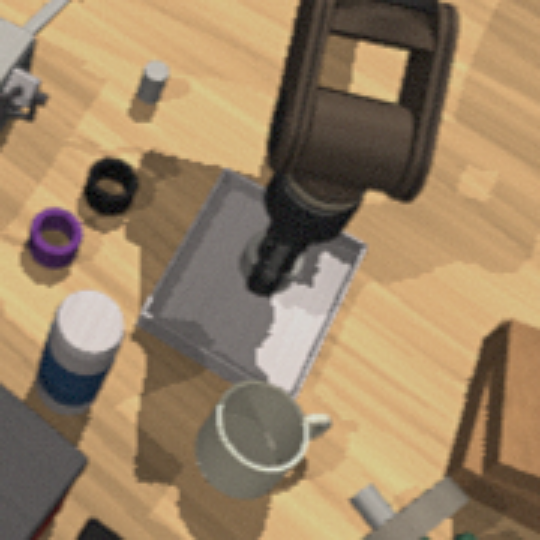

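The sleeve is held over the middle of the open tray (crop (275,265)), well inside the walls. I'll lower it gently.

Emit:
move_arm(commands=[[0,0,0,0,0,-15,255],[0,0,0,0,0,-28,255],[0,0,0,0,0,-36,255],[0,0,0,0,0,-39,255],[0,0,0,0,0,-41,255],[0,0,0,0,0,-41,255]])

```text
time: 7.65
eef_pos: [0.5041, 0.3667, 0.0108]
tcp_rot: [-0.053, 0.707, 0.052, 0.704]
contact_force: [-0.3, -0.7, -3.7]
opening: 0.622
```

Emit:
move_arm(commands=[[0,0,0,0,0,-1,255],[0,0,0,0,0,-2,255],[0,0,0,0,0,-3,255],[0,0,0,0,0,-3,255]])

```text
time: 8.05
eef_pos: [0.5044, 0.3669, 0.0083]
tcp_rot: [-0.053, 0.706, 0.052, 0.704]
contact_force: [-0.7, 0.1, -1.7]
opening: 0.623
```

Contact is starting: the load has fallen from −3.7 to −1.7 N. A little more.

Emit:
move_arm(commands=[[0,0,0,0,0,-1,255],[0,0,0,0,0,-1,255]])

```text
time: 8.25
eef_pos: [0.5044, 0.3669, 0.0082]
tcp_rot: [-0.053, 0.707, 0.052, 0.704]
contact_force: [-4.1, -2.1, 4.0]
opening: 0.624
```

Emit:
move_arm(commands=[[0,0,0,0,0,-1,255],[0,0,0,0,0,-1,255]])

```text
time: 8.45
eef_pos: [0.5044, 0.3669, 0.0082]
tcp_rot: [-0.053, 0.707, 0.052, 0.704]
contact_force: [-4.7, -2.8, 4.9]
opening: 0.622
```

The sleeve is standing on the tray floor with a firm +5 N contact. I'll release it and rise.

Emit:
move_arm(commands=[[0,0,0,0,0,0,85],[0,0,0,0,0,0,70],[0,0,0,0,0,0,45],[0,0,0,0,0,0,20],[0,0,0,0,0,0,20],[0,0,0,0,0,10,20],[0,0,0,0,0,25,20],[0,0,0,0,0,50,20],[0,0,0,0,0,85,20],[0,0,0,0,0,125,20],[0,0,0,0,0,165,20],[0,0,0,0,0,205,20]])

```text
time: 9.65
eef_pos: [0.5044, 0.3669, 0.2167]
tcp_rot: [-0.053, 0.706, 0.052, 0.704]
contact_force: [-0.3, 1.0, 0.3]
opening: 0.924
```

Emit:
move_arm(commands=[[0,0,0,0,0,40,20],[0,0,0,0,0,80,20],[0,0,0,0,0,120,20],[0,0,0,0,0,140,20],[0,0,0,0,0,140,20]])

```text
time: 10.15
eef_pos: [0.5054, 0.3676, 0.3638]
tcp_rot: [-0.051, 0.702, 0.054, 0.708]
contact_force: [0.7, 0.4, 0.2]
opening: 0.926
```

```bash
python3 - <<'E'
from h import *
d=grab('scene','s5'); t=grab('top','t5')
a=cv2.resize(d['color'][210:390,310:490],None,fx=2.2,fy=2.2)
b=cv2.resize(t['color'][130:310,110:290],None,fx=2.2,fy=2.2)
cv2.imwrite('pics/crop5.png',np.hstack([a,b])[:,:,::-1])
s=readout.get_state();M=R.from_quat(s['tcp_rot']).as_matrix();print(s['eef_pos'],s['opening'],s['time'],s['contact_force'],M[:,0],np.arctan2(M[1,2],M[0,2]))
P=cloud(d); m=(abs(P[...,0]-.504)<.04)&(abs(P[...,1]-.367)<.04)&(P[...,2]>.015)&(P[...,2]<.06); print(m.sum(),P[m].max(0),P[m].min(0),np.percentile(P[m][:,2],[50,90]))
print('to handle',(np.array([.5265,-.0498,.155])-s['eef_pos'])*1000)
E
```

```text
[0.50408732 0.36683091 0.35724293] 0.9246497650884421 10.25 [-0.49179833  0.33997587 -0.69272418] [-1.01737446e-03 -3.71782799e-04 -9.99999413e-01] 0.1483464272495034
245 [0.53075944 0.39522491 0.04536705] [0.47737322 0.34216018 0.01506405] [0.03713807 0.04140118]
to handle [  22.41267883 -416.63091408 -202.24292819]
```

View pics/crop5.png

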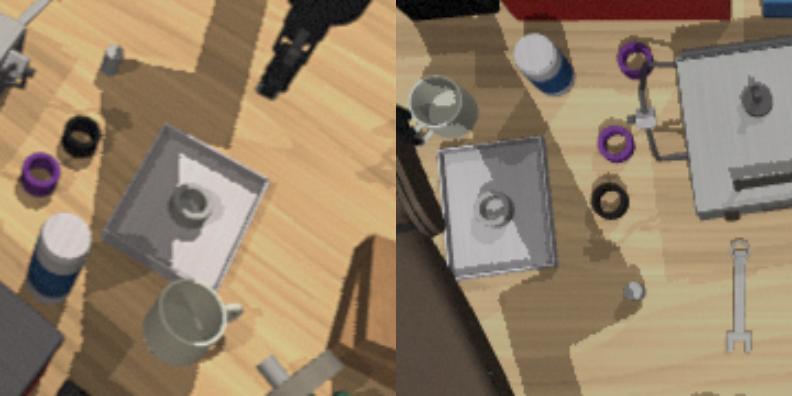

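The sleeve stands upright in the tray: ring at (190,203) left and (495,210) right, rim z about 0.040. Nothing else has moved. Now I'll fit the lid, handle and tab precisely from these two clear views.

```bash
cat > lidfit.py <<'E'
from h import *
from scipy.optimize import least_squares
def box(p,c,h):
    q=abs(p-c)-h; return np.linalg.norm(np.maximum(q,0),axis=-1)+np.minimum(q.max(-1),0)
def cyl(p,c,ax,r,hl):
    q=p-c; a=q[...,ax]; rr=np.linalg.norm(np.delete(q,ax,-1),axis=-1); d=np.stack([rr-r,abs(a)-hl],-1)
    return np.linalg.norm(np.maximum(d,0),axis=-1)+np.minimum(d.max(-1),0)
def ry(p,a): # rotate coords into frame opened by a (about +y)
    c,s=np.cos(a),np.sin(a); x,y,z=p[...,0],p[...,1],p[...,2]
    return np.stack([x*c-z*s,y,x*s+z*c],-1)
def sdf_lid(p):
    return np.min([box(p,[-.111,0,0],[.111,.108,.004]),cyl(p,[-.2,0,.044],1,.007,.05),
      cyl(p,[-.08,0,.043],2,.006,.023),cyl(p,[-.08,0,.012],2,.022,.008),cyl(p,[-.2,.045,.02],2,.005,.02),cyl(p,[-.2,-.045,.02],2,.005,.02),
      cyl(p,[-.14,.121,0],1,.0035,.017)],0)
def sdf_tab(p): return box(p,[-.14,.153,0],[.014,.013,.008])
def toL(C,x,y,dz,psi):
    c,s=np.cos(psi),np.sin(psi); q=C-np.array([x,y,.130+dz]); return np.stack([q[...,0]*c+q[...,1]*s,-q[...,0]*s+q[...,1]*c,q[...,2]],-1)
def fit(d,x0=(.7247,-.0209,0,.142),lid0=0.,tab0=.775,fixlid=True,verbose=True,ref=None):
    C=cloud(d); col=d['color'].astype(int).sum(-1)
    p0=np.array([*x0,lid0,tab0])
    for it in range(4):
        L=toL(C,*p0[:4]); T=ry(L,p0[5]); B=ry(L,p0[4])
        sl=sdf_lid(B); st=sdf_tab(T)
        th=.012 if it<2 else .007
        ml=(abs(sl)<th)&(B[...,2]>-.002); mt=(abs(st)<th)&(col>300)&(abs(T[...,1]-.153)<.016)&(sl>.012)
        A=C[ml];Bp=C[mt]
        def f(p):
            if fixlid: p=p.copy(); p[4]=lid0
            if ref is not None: p=np.r_[ref[:4],p[4],ref[5]]
            a=sdf_lid(ry(toL(A,*p[:4]),p[4])); b=sdf_tab(ry(toL(Bp,*p[:4]),p[5]))
            return np.r_[a/np.sqrt(len(A)),b/np.sqrt(len(Bp))]*30
        r=least_squares(f,p0,loss='soft_l1',f_scale=.05*.03*30/np.sqrt(50)); p0=r.x
    if verbose:
        L=toL(C,*p0[:4]);print('n',len(A),len(Bp),'fit',np.round(p0,4),'rms mm',1e3*np.sqrt(np.mean(sdf_lid(ry(toL(A,*p0[:4]),p0[4]))**2)),1e3*np.sqrt(np.mean(sdf_tab(ry(toL(Bp,*p0[:4]),p0[5]))**2)))
    return p0
E
python3 - <<'E'
from lidfit import *
for n in('s5','t5','scene0','top0'):
    d=load(n); p=fit(d); c,s=np.cos(p[3]),np.sin(p[3])
    q=np.array([-.2,0]);print(n,'handle',p[0]-.2*c,p[1]-.2*s,'dz',p[2],'tab',p[5])
E
```

```text
n 4485 77 fit [ 0.7281 -0.0163 -0.0009  0.1728 -0.0042  0.7752] rms mm 2.1321973190512074 1.6010887357220134
s5 handle 0.5310384154658067 -0.05069270603956744 dz -0.0008982219678033827 tab 0.7752037795602883
n 256 74 fit [ 0.7302 -0.0161 -0.0012  0.2012 -1.074   0.7945] rms mm 4.02359435357756 2.0502570073681374
t5 handle 0.534239689727286 -0.056030389255846136 dz -0.0011989554166586661 tab 0.7944601002782462
n 4241 72 fit [ 0.7283 -0.015  -0.0009  0.1782 -0.0068  0.7766] rms mm 2.2070575561126144 1.4327663148491903
scene0 handle 0.5314853675154843 -0.05043356907197063 dz -0.000879140383877563 tab 0.7766254174197584
n 26 73 fit [ 0.7391 -0.0121  0.0026  0.2283  1.2399  0.7513] rms mm 2.7709381751608317 1.9475123048761969
top0 handle 0.5443062066757509 -0.057344664379540916 dz 0.00258756020733694 tab 0.7513364892596964
```

```bash
python3 - <<'E'
s=open('lidfit.py').read()
i=s.index('def fit(')
s=s[:i]+'''def fit(d,x0=(.7247,-.0209,0,.142),lid0=0.,tab0=.775,free=(0,1,2,3,5),ref=None):
    C=cloud(d); col=d['color'].astype(int).sum(-1); p0=np.array([*x0,lid0,tab0]); free=list(free)
    full=lambda v: np.r_[[v[free.index(i)] if i in free else p0[i] for i in range(6)]]
    for it in range(5):
        L=toL(C,*p0[:4]); T=ry(L,p0[5]); B=ry(L,p0[4]); sl=sdf_lid(B); st=sdf_tab(T); th=.010 if it<2 else .006
        ml=(abs(sl)<th)&(B[...,2]>.0); mt=(abs(st)<th)&(col>300)&(abs(T[...,1]-.153)<.016)&(sl>.012)
        plane=ml&(abs(B[...,2]-.004)<.006)&(B[...,0]>-.215)&(B[...,0]<-.007)&(abs(B[...,1])<.1)
        w=np.where(plane[ml],.2,1.); A=C[ml];Bp=C[mt]
        f=lambda v:1e3*np.r_[w*sdf_lid(ry(toL(A,*full(v)[:4]),full(v)[4])),sdf_tab(ry(toL(Bp,*full(v)[:4]),full(v)[5]))]
        r=least_squares(f,p0[free],loss='soft_l1',f_scale=1.,x_scale=[.01]*len(free)); p0=full(r.x)
    print('n',len(A),len(Bp),(~plane&ml).sum(),'fit',np.round(p0,4),'rms',np.round([np.sqrt(np.mean(f(r.x)[:len(A)]**2)),np.sqrt(np.mean(f(r.x)[len(A):]**2))],2))
    return p0
'''
open('lidfit.py','w').write(s)
E
python3 - <<'E'
from lidfit import *
for n in('s5','t5','scene0','top0'):
    d=load(n); p=fit(d); c,s=np.cos(p[3]),np.sin(p[3])
    print(n,'handle',p[0]-.2*c,p[1]-.2*s,'peg',p[0]-.08*c,p[1]-.08*s)
E
```

```text
n 4223 77 911 fit [ 0.7229 -0.0217 -0.0009  0.1378  0.      0.7772] rms [0.91 1.58]
s5 handle 0.5248443304838187 -0.049186063015235676 peg 0.6437060391605247 -0.03269684804138444
n 3661 74 833 fit [ 0.7249 -0.0243  0.0015  0.1358  0.      0.7652] rms [1.21 2.12]
t5 handle 0.5267114976794586 -0.0513883202108566 peg 0.6456064699019554 -0.035140687145953864
n 4044 72 837 fit [ 0.728  -0.0158 -0.0009  0.1657  0.      0.7703] rms [1.19 1.52]
scene0 handle 0.530693425368695 -0.04880851754532178 peg 0.6490492776347527 -0.029012249352171914
n 3468 73 741 fit [ 0.7241 -0.0241  0.0013  0.1369  0.      0.7725] rms [1.2 1.9]
top0 handle 0.526003550832033 -0.05142102751390654 peg 0.6448814888472049 -0.03504922696354072
```

The four fits give a handle at about (0.526, −0.050), yaw about 0.137 and a tab angle of about 0.77 rad. The scene0 fit is off because the sleeve was still in view. Next I move above the handle.

Emit:
move_arm(commands=[[0,0,0,1,-15,0,60],[0,0,0,3,-50,0,60],[0,0,0,5,-95,0,60],[0,0,0,8,-140,0,60],[0,0,0,10,-185,0,60],[0,0,0,12,-230,0,60],[0,0,0,14,-275,0,60],[0,0,-0.01,17,-320,0,60],[0,0,-0.01,19,-360,0,60],[0,0,-0.01,21,-395,-10,60],[0,0,-0.01,22,-412,-40,60],[0,0,-0.01,22,-417,-80,60]])

```text
time: 11.45
eef_pos: [0.5258, -0.0532, 0.2764]
tcp_rot: [-0.048, 0.705, 0.047, 0.706]
contact_force: [1.1, -0.1, -0.4]
opening: 0.765
```

Emit:
move_arm(commands=[[0,0,0,0,0,-35,60],[0,0,0,0,0,-40,60],[0,0,0,0,0,-40,60]])

```text
time: 11.75
eef_pos: [0.5242, -0.0533, 0.2342]
tcp_rot: [-0.047, 0.707, 0.047, 0.704]
contact_force: [0.5, -0.6, 1.3]
opening: 0.768
```

```bash
python3 - <<'E'
from h import *
d=grab('scene','s6')
a=cv2.resize(d['color'][150:300,210:360],None,fx=3.6,fy=3.6)
cv2.imwrite('pics/crop6.png',a[:,:,::-1])
s=readout.get_state();M=R.from_quat(s['tcp_rot']).as_matrix();print(s['eef_pos'],s['opening'],s['time'],M[:,0],np.arctan2(M[1,2],M[0,2]))
print('to handle',(np.array([.5258,-.0503,.155])-s['eef_pos'])*1000)
E
```

```text
[ 0.52560928 -0.05340927  0.23658892] 0.7682962375304977 11.8 [-3.31244696e-04 -1.56866725e-03 -9.99998715e-01] 0.13480513941984676
to handle [  0.19071878   3.10926615 -81.58891564]
```

View pics/crop6.png

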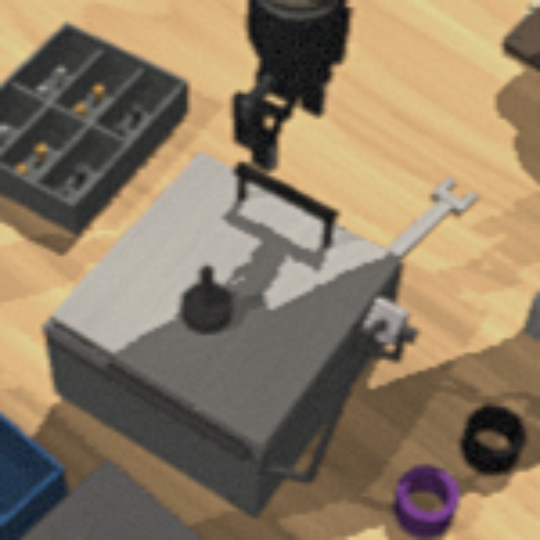

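The open jaws are over the bar (crop (270,150) against the bar at (285,190)), in line with it. I'll descend and grip.

Emit:
move_arm(commands=[[0,0,0,0,3,-25,60],[0,0,0,0,3,-50,60],[0,0,0,0,3,-70,60],[0,0,0,0,3,-80,60],[0,0,0,0,3,-82,60],[0,0,0,0,3,-82,255],[0,0,0,0,3,-82,255],[0,0,0,0,3,-82,255],[0,0,0,0,3,-82,255],[0,0,0,0,3,-82,255],[0,0,0,0,3,-82,255],[0,0,0,0,3,-82,255]], newtons=60)

```text
time: 13.0
eef_pos: [0.5266, -0.0506, 0.1557]
tcp_rot: [-0.048, 0.705, 0.047, 0.706]
contact_force: [2.4, 0.8, 4.6]
opening: 0.144
```

```bash
python3 - <<'E'
from lidfit import *
d=grab('scene','s7')
a=cv2.resize(d['color'][150:300,210:360],None,fx=3.6,fy=3.6)
cv2.imwrite('pics/crop7.png',a[:,:,::-1])
s=readout.get_state();M=R.from_quat(s['tcp_rot']).as_matrix();print(s['eef_pos'],s['opening'],s['time'],s['contact_force'],s['wrist_torque'],M[:,0],s['qpos'])
psi=.1365
for th in (0,.1,.2,.3,.4,.5,.6,.65,.7,.74,.772):
    x=-.2*np.cos(th)+.044*np.sin(th)+.2; z=.2*np.sin(th)+.044*np.cos(th)-.044
    print(th,np.round(1e3*np.array([x*np.cos(psi),x*np.sin(psi),z]),1))
E
```

```text
[ 0.52660704 -0.0505642   0.15568543] 0.13935793183962647 13.05 [ 2.0369099  -0.08858421  4.47332309] [ 0.13816015 -0.36093826  0.06255993] [ 0.00245543 -0.00203219 -0.99999492] [-2.87025933e-01  4.00340083e-02  2.00139540e+00 -1.40897451e-03
  1.09723335e+00 -4.21169953e-01]
0 [0. 0. 0.]
0.1 [ 5.3  0.7 19.7]
0.2 [12.6  1.7 38.9]
0.3 [21.7  3.  57.1]
0.4 [32.6  4.5 74.4]
0.5 [45.2  6.2 90.5]
0.6 [ 59.2   8.1 105.2]
0.65 [ 66.8   9.2 112.1]
0.7 [ 74.7  10.3 118.5]
0.74 [ 81.2  11.2 123.4]
0.772 [ 86.6  11.9 127. ]
```

View pics/crop7.png

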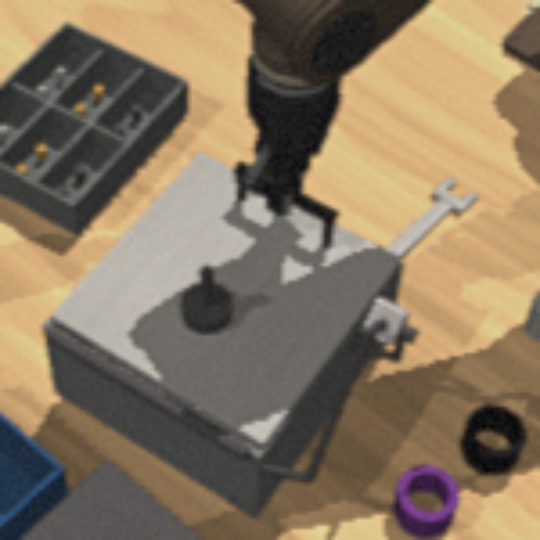

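The bar is gripped between the stems (opening about 12 mm, close to the 14 mm bar). I'll raise the lid along the arc and check along the way.

Emit:
move_arm(commands=[[0,0,0,1,0,5,255],[0,0,0,3,0.5,12,255],[0,0,0,5.3,0.7,19.7,255],[0,0,0,8.8,1.2,29.4,255],[0,0,0,12.6,1.7,38.9,255],[0,0,0,17,2.3,48,255],[0,0,0,21.7,3,57.1,255],[0,0,0,21.7,3,57.1,255]])

```text
time: 13.85
eef_pos: [0.547, -0.0476, 0.2129]
tcp_rot: [-0.048, 0.707, 0.047, 0.704]
contact_force: [-5.4, -2.5, -5.8]
opening: 0.139
```

```bash
python3 - <<'E'
from lidfit import *
d=grab('scene','s8')
a=cv2.resize(d['color'][150:300,210:360],None,fx=3.6,fy=3.6)
cv2.imwrite('pics/crop8.png',a[:,:,::-1])
s=readout.get_state();print(s['eef_pos'],s['opening'],s['time'],s['contact_force'],s['wrist_torque'])
p=fit(d,x0=(.7229,-.0217,-.0009,.1378),lid0=.3,tab0=.777,free=(4,))
E
```

```text
[ 0.54693117 -0.04764576  0.21263697] 0.13769714315542708 13.9 [-4.93220672 -3.13204636 -6.68513323] [-0.48013771  0.86794496  0.04193665]
n 4630 82 875 fit [ 0.7229 -0.0217 -0.0009  0.1378  0.2882  0.777 ] rms [0.96 1.86]
```

View pics/crop8.png

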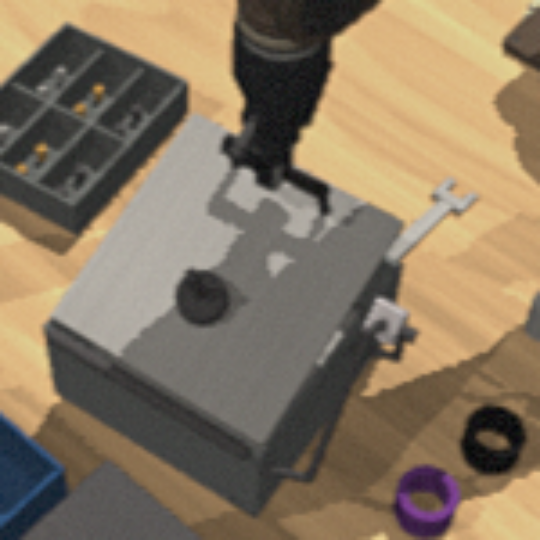

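Emit:
move_arm(commands=[[0,0,0,3,0.5,6,255],[0,0,0,7,1,13,255],[0,0,0,12,1.7,19.5,255],[0,0,0,18,2.5,28,255],[0,0,0,24.7,3.4,35.6,255],[0,0,0,31.5,4.3,43,255],[0,0,0,38.7,5.3,50.3,255],[0,0,0,46.3,6.4,57,255],[0,0,0,50,7,60.5,255],[0,0,0,54.2,7.5,63.6,255],[0,0,0,54.2,7.5,63.6,255],[0,0,0,54.2,7.5,63.6,255]])

```text
time: 15.1
eef_pos: [0.5994, -0.0403, 0.2778]
tcp_rot: [-0.049, 0.709, 0.047, 0.702]
contact_force: [-8.7, -3.9, -5.0]
opening: 0.139
```

```bash
python3 - <<'E'
from lidfit import *
d=grab('scene','s9');t=grab('top','t9')
a=cv2.resize(d['color'][190:290,250:350],None,fx=3.9,fy=3.9,interpolation=cv2.INTER_CUBIC)
b=cv2.resize(t['color'][135:235,200:300],None,fx=3.9,fy=3.9,interpolation=cv2.INTER_CUBIC)
cv2.imwrite('pics/crop9.png',np.hstack([a,b])[:,:,::-1])
s=readout.get_state();print(s['eef_pos'],s['opening'],s['time'],s['contact_force'],s['wrist_torque'])
p=fit(d,x0=(.7229,-.0217,-.0009,.1378),lid0=.7,tab0=.777,free=(4,))
p=fit(d,x0=(.7229,-.0217,-.0009,.1378),lid0=.7,tab0=.777,free=(0,1,2,3,4,5))
p=fit(t,x0=(.7245,-.0242,.0014,.1364),lid0=.7,tab0=.769,free=(4,5))
E
```

```text
[ 0.59937256 -0.04028733  0.27772079] 0.13466594097831044 15.2 [-9.65695368 -4.35183597 -5.09801876] [-0.65705447  1.83053114  0.06584416]
n 5001 76 1019 fit [ 0.7229 -0.0217 -0.0009  0.1378  0.6906  0.777 ] rms [1.   1.35]
n 5020 76 1044 fit [ 0.7241 -0.0213 -0.0018  0.1396  0.6903  0.7765] rms [1.07 1.41]
n 939 36 323 fit [ 0.7245 -0.0242  0.0014  0.1364  0.6853  0.7686] rms [1.25 1.82]
```

View pics/crop9.png

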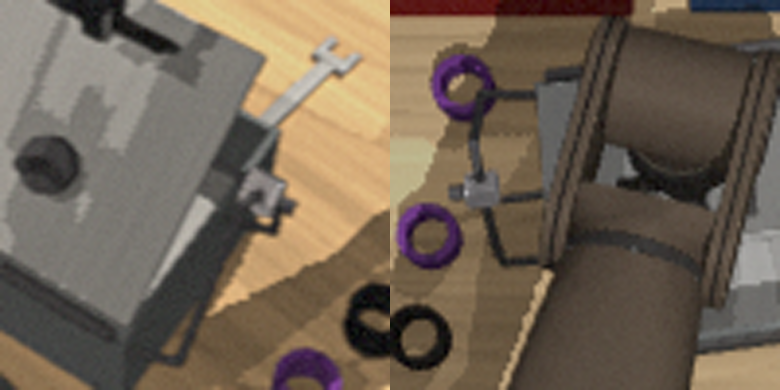

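The lid is at 0.690 rad by the scene camera and 0.685 by the top camera, with the tab at 0.777 and 0.769. Both leave about 0.085 rad to go. In the top crop the pointer rod's tip is at (500,197), just in front of the tab at (480,190).

Emit:
move_arm(commands=[[0,0,0,3,0.4,2.2,255],[0,0,0,6.5,0.9,4.8,255],[0,0,0,10,1.4,7.3,255],[0,0,0,13,1.7,9.4,255],[0,0,0,14,1.9,10.1,255],[0,0,0,14,1.9,10.1,255],[0,0,0,14,1.9,10.1,255]])

```text
time: 15.9
eef_pos: [0.6117, -0.0386, 0.2873]
tcp_rot: [-0.049, 0.711, 0.047, 0.7]
contact_force: [-6.3, -3.3, -9.5]
opening: 0.134
```

```bash
python3 - <<'E'
from lidfit import *
s=readout.get_state();print(s['eef_pos'],s['opening'],s['time'],s['contact_force'],s['wrist_torque'])
for k in range(2):
  d=grab('scene',f's10_{k}');t=grab('top',f't10_{k}')
  p=fit(d,x0=(.7229,-.0217,-.0009,.1378),lid0=.77,tab0=.777,free=(4,5))
  q=fit(t,x0=(.7245,-.0242,.0014,.1364),lid0=.77,tab0=.769,free=(4,5))
a=d['color'][215:265,285:335]; b=t['color'][160:210,205:255]
a,b=[cv2.resize(i,None,fx=7.8,fy=7.8,interpolation=cv2.INTER_CUBIC) for i in(a,b)]
cv2.imwrite('pics/crop10.png',np.hstack([a,b])[:,:,::-1])
E
```

```text
[ 0.61165694 -0.03855932  0.28732563] 0.134217686354748 15.9 [-6.26784532 -3.26885743 -9.54061618] [-0.77653437  1.2606828   0.08184541]
n 4965 59 1034 fit [ 0.7229 -0.0217 -0.0009  0.1378  0.7654  0.7757] rms [0.99 1.52]
n 882 25 291 fit [ 0.7245 -0.0242  0.0014  0.1364  0.7607  0.7698] rms [1.23 1.59]
n 4977 58 1040 fit [ 0.7229 -0.0217 -0.0009  0.1378  0.7657  0.7776] rms [0.98 1.63]
n 886 25 290 fit [ 0.7245 -0.0242  0.0014  0.1364  0.7599  0.7729] rms [1.3  1.89]
```

View pics/crop10.png

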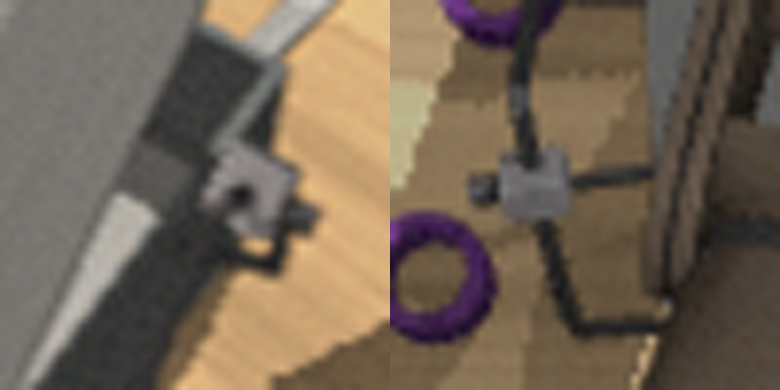

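```bash
python3 - <<'E'
from lidfit import *
print('shut bias'); 
fit(load('s5'),x0=(.7229,-.0217,-.0009,.1378),lid0=.01,tab0=.777,free=(4,))
fit(load('t5'),x0=(.7245,-.0242,.0014,.1364),lid0=.01,tab0=.769,free=(4,))
# predicted pixels of tab mark for theta & pointer silhouettes: overlay
for n,x0,th in(('s10_1',(.7229,-.0217,-.0009,.1378),(.7655,.777)),('t10_1',(.7245,-.0242,.0014,.1364),(.760,.770))):
    d=load(n); c,s=np.cos(x0[3]),np.sin(x0[3])
    def W(x,y,z,a):
        X=x*np.cos(a)+z*np.sin(a); Z=-x*np.sin(a)+z*np.cos(a)
        return np.array([x0[0]+X*c-y*s,x0[1]+X*s+y*c,.130+x0[2]+Z])
    im=cv2.resize(d['color'],None,fx=8,fy=8,interpolation=cv2.INTER_CUBIC)
    pr=lambda w:tuple(np.round((proj(d,w)[0]+.5)*8-.5).astype(int).tolist())
    for dx in(-.014,.014):
      for y in(.140,.166):
        for dz in(-.008,.008):
          for e in [(-dx,y,dz),(dx,.306-y,dz),(dx,y,-dz)]:
            cv2.line(im,pr(W(-.14+dx,y,dz,th[1])),pr(W(-.14+e[0],e[1],e[2],th[1])),(255,0,0),1)
    cv2.line(im,pr(W(-.14,.108,0,th[0])),pr(W(-.14,.138,0,th[0])),(0,255,0),1)
    u,v=pr(W(-.14,.14,0,th[1])); cv2.imwrite(f'pics/ov_{n}.png',im[v-190:v+190,u-190:u+190,::-1])
a,b=[cv2.imread(f'pics/ov_{n}.png') for n in('s10_1','t10_1')]; cv2.imwrite('pics/ov10.png',np.hstack([a,b]))
E
```

```text
shut bias
n 4212 77 909 fit [ 7.229e-01 -2.170e-02 -9.000e-04  1.378e-01  5.000e-04  7.770e-01] rms [0.89 1.59]
n 3758 74 853 fit [ 0.7245 -0.0242  0.0014  0.1364 -0.      0.769 ] rms [1.22 2.09]
```

View pics/ov10.png

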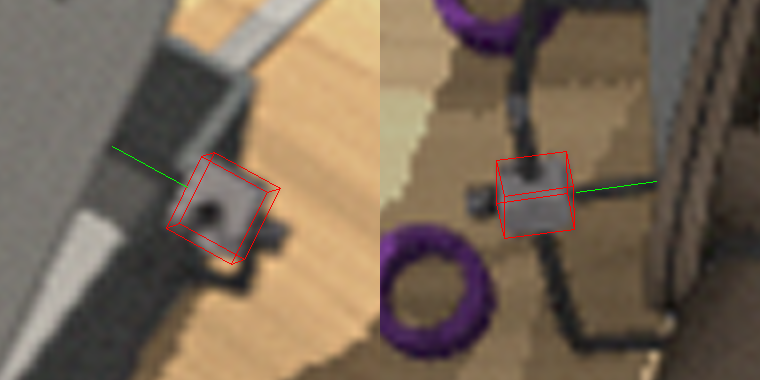

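The overlays agree: the modelled tab (red) covers the block in both views, and the pointer line (green) ends just at it, about 0.010 rad short. I'll make a small correction.

Emit:
move_arm(commands=[[0,0,0,1.5,0.2,1.1,255],[0,0,0,3,0.4,1.7,255],[0,0,0,3,0.4,1.7,255],[0,0,0,3,0.4,1.7,255],[0,0,0,3,0.4,1.7,255]])

```text
time: 16.6
eef_pos: [0.6128, -0.0384, 0.2881]
tcp_rot: [-0.049, 0.714, 0.047, 0.697]
contact_force: [-6.7, -4.4, -10.8]
opening: 0.139
```

```bash
python3 - <<'E'
from lidfit import *
for k in range(2):
  s=readout.get_state();print(s['eef_pos'],s['opening'],s['time'],s['contact_force'])
  d=grab('scene',f's11_{k}');t=grab('top',f't11_{k}')
  p=fit(d,x0=(.7229,-.0217,-.0009,.1378),lid0=.77,tab0=.777,free=(4,5))
  q=fit(t,x0=(.7245,-.0242,.0014,.1364),lid0=.77,tab0=.769,free=(4,5))
E
```

```text
[ 0.61282987 -0.03837342  0.28814279] 0.13940304774741405 16.6 [ -6.69422216  -4.41700752 -10.80498683]
n 4962 54 1021 fit [ 0.7229 -0.0217 -0.0009  0.1378  0.7735  0.7782] rms [0.98 1.52]
n 857 26 271 fit [ 0.7245 -0.0242  0.0014  0.1364  0.7694  0.7732] rms [1.16 1.77]
[ 0.61282849 -0.03836486  0.28817344] 0.13511909954741638 16.7 [ -5.7830874   -3.59328365 -10.31102804]
n 4961 54 1024 fit [ 0.7229 -0.0217 -0.0009  0.1378  0.7724  0.78  ] rms [0.94 1.58]
n 868 24 287 fit [ 0.7245 -0.0242  0.0014  0.1364  0.7684  0.7729] rms [1.22 0.96]
```

Lid and tab now agree within about 0.004 rad (0.5 mm) in both cameras, and the pose is steady. Last check of the whole bench before handing in.

```bash
python3 - <<'E'
from h import *
d=grab('scene','s12');s=readout.get_state();print(s['time'],s['eef_pos'],abs(s['dq']).max(),s['opening'],s['contact_force'])
P=cloud(d); m=(abs(P[...,0]-.504)<.04)&(abs(P[...,1]-.367)<.04)&(P[...,2]>.015)&(P[...,2]<.06); print('sleeve',m.sum(),P[m].max(0),P[m].min(0))
E
```

```text
16.85 [ 0.61280283 -0.03835187  0.28813684] 0.002147863086644574 0.1407873300593915 [ -5.8883248   -4.52632917 -10.42667686]
sleeve 243 [0.53147112 0.39522356 0.04543927] [0.47621506 0.34211696 0.01502833]
```

View pics/s12.png

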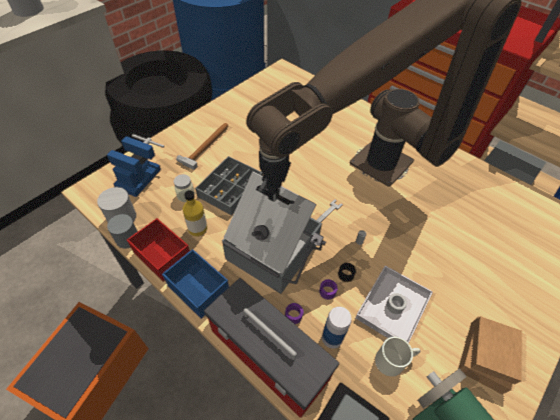

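The view shows the lid held up by the gripper at (270,200) and the sleeve upright in the tray at (397,302). The spanner (330,215), socket (361,237), rings, can and mug are where they were. I'm handing in.

```bash
python3 -c "
from h import *
print(ctrl.sign_off())"
```

```text
the job is handed in; nothing more can be done
None
```

The sleeve is off the peg and standing in the tray, and the lid is held up at the setting tab. I handed the job in at about 17 s.

- **Sleeve:** I lifted it straight up off the peg and lowered it into the middle of the open tray until the wrist felt about 5 N of contact. I then let go. The last check shows it upright and where I left it.
- **Lid:** I gripped the handle bar, raised the lid along its arc and handed in while still holding it, with the arm still. The last fits put the lid at 0.773 rad and the tab at about 0.777 by the scene camera, and 0.769 and about 0.770 by the top camera. That leaves the pointer about 0.5 mm or less below the middle of the tab.
- **Checks that disagreed:**
  - The two cameras differ by about 0.005–0.008 rad in absolute angle, but they agree on the gap between lid and tab to within about 0.004 rad.
  - Single fits of the tab scattered from 0.765 to 0.780 rad.
  - The gripper rose about 4–5 mm more than the lid angle predicts, probably because the bar rolled in the pads. The grip itself was steady.
- **Bench:** I did not touch the tab. The spanner, socket, spray can, mug and other items look unmoved in the final picture.

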